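Do up the hand nut on the transport tub

ROBOT

A 6-joint arm with a two-finger parallel gripper is mounted at the origin on the work surface. World frame = base frame: x ahead of the robot, y to its left, z up, the work surface at z = 0. Lengths are in m, angles in rad, forces in N, time in s.
With the tool pointing down it reaches from about 0.35 to 0.775 m from the base axis. Payload 5.5 kg.
Tool frame: the origin (TCP) lies between the finger pads; the fingertips stand 8 mm ahead of it and the grasp point (between the pads) lies 11 mm behind it; z points along the fingers, y is the line along which they close (so a half turn about z gives the same grasp; the last joint's range is limited). The gripper opens to 85 mm and grips with 20 to 120 N. Pads are 22 mm wide; open, the fingers measure 114 mm over their backs; the gripper's body (76 mm by 85 mm) begins 54 mm behind the grasp point. The pads swing forward as they close: fully open they stand 13 mm farther back than shut.
Start: joints at [1.034, 0.313, 0.046, 1.304, 0, 1.431], TCP at [0.222, 0.53, 0.239] pointing down, gripper open.
Joint ranges: [-2.76, 2.76], [-0.86, 1.69], [-1.03, 1.26], [-2.2, 2.34], [-1.47, 1.5], [-3.14, 3.14]. Speed limits (rad/s): [2.57, 2.57, 3.14, 3.14, 3.14, 3.14].

INTERFACE

Orientations are given as a unit quaternion [w, x, y, z].
In Python, from workcell import status, vision, job gives the robot as it stands. The module is installed in compiled form; this text tells all that it offers.
- The arm moves only by the tool apply_moves, never from a script. Its argument "moves" is one flat list of numbers, 6 for each row, row after row: the shift along the world's x, y, z in units of 25 mm (1.0 is 25 mm), then the turn, a rotation vector about the world's x, y, z in rad. In form: [x, y, z, rx, ry, rz, x, y, z, rx, ry, rz, ...]. A call has 1 to 20 rows; each row is the pose to reach, as a shift and turn from the pose commanded when the call began; what a row does not reach only later rows make up. A row lasts 1/12 s, in which the tool goes at most 41.7 mm and 7.16 degrees, less where a joint would pass 70% of its speed; a pose out of reach is approached as far as the arm can. A call with a gripper value outside its range is refused whole. "claw" is the opening in per cent of the stroke, from 0 (shut) to 100 (fully open), set as the call begins (left out, the last holds). The fingers move at their own pace and stop on an object; "newtons" is the grip in N (left out, the last holds). Time passes only in rows, so rows that repeat a pose let the fingers close. It gives the time, the measured TCP pose, the force, the opening and the grip force at its end, in the units of the state.
- status.get_state(): the state, without advancing time (a new reading comes with each control period).
- vision.read_camera(name): name is "scene" or "top" or "wrist"; returns a dict with "image" (420x560x3 uint8, blue, green, red), "camera_matrix" (3x3 intrinsics, pixels), "camera_from_world" (4x4, takes a point from world to camera coordinates). Camera axes: x right, y down, z forward; pixel columns grow to the right and rows downward; lengths in m; the calibration is good to about 2 mm. A picture is of the moment at which its call begins. There is no depth.
- job.hand_in(): hands the job in; it is judged then, once.
The state is a dict: "clock": time; "joint_pos": joint angles; "qvel": joint speeds; "tau": joint torques, N m; "tcp_pos": TCP position; "orientation": TCP orientation; "wrist_force": force on the tool from outside, world axes, zero at the start; "ft_torque": the same for the moment, N m; "finger_gap": finger opening in m; "grip_force": force on a finger pad.
Only numpy, scipy, OpenCV 4.12 (cv2) and the standard library are available. Lean on these libraries where they do the work, as an engineer would, in place of code of your own. Each camera call takes 0.05 s, during which the arm holds its last target. There are 200 camera calls.

TASK

The three-winged hand nut on the lid of the transport tub has been left loose. Do it up clockwise (seen from above) until it is snug and turns no further, by pushing its wings round with a fingertip, stroke after stroke; do not pinch it. Leave the tub and the things around it where they stand.

Things in the scene. Friction and masses are not known exactly. Their poses are not given: they have to be found in the camera images.
- nut (a joint): turn (rad) of the black three-winged nut on the tub's lid about the tub's z axis: 0 loosest, grows clockwise seen from above, 6.6 is snug, a firm stop. Starts at 0 to 1.5, stays where left (friction 0.04 N m, about 1.5 N at a wing). Sinks 4 mm a turn. At value q its wings point at angles -q, -q + 120 deg and -q + 240 deg from the tub's x axis, counter-clockwise from above.
- nut_mid (a point): point on the nut's axis at half the height of its wings (they reach 11 mm above and below it); turns with the nut, x axis along one wing, z up. 128 mm above the table when the nut is snug, 132 mm when loosest. The nut is 76 mm over its wings; hub 23 mm wide, flange 32 mm wide and 4 mm thick, stud end in the middle, at most 146 mm above the table.
- wing_fronts: counter-clockwise faces of the three wings, the ones to push for tightening (a 3 mm half of each wing). The wings are upright, radial, 6 mm thick, from 10 to 38 mm from the nut's axis, 22 mm tall. Origin on the nut's axis at its underside.
- wing_backs: clockwise faces of the same three wings (the other 3 mm half of each); same origin. Pressing on fronts and backs at once is a pinch.
- tub: closed white plastic transport tub with a white lid, 250 (x) by 190 (y) by 110 mm tall, about 3.5 kg, loose on the table; origin at the centre of its underside, z up. The nut's axis is its z axis. A 3 mm steel strap, 34 mm wide, crosses the lid along y under the nut.
- handle_bar (a point): middle of the bar of the tub's fixed carrying handle (12 mm steel rod): the bar runs along the tub's y, 120 mm long, 32 mm to the +x side of the nut's axis, its top 160 mm above the table, on two posts. It passes above the wings, so a finger cannot go right round the nut; the -x side of the nut is open.
- bowl: small steel bowl, 100 mm wide, 45 mm tall, a bystander; origin under its centre
- dish: terracotta dish, 150 mm wide, 30 mm tall, a bystander; origin under its centre
- bottle: amber bottle, 60 mm wide, 130 mm tall, a bystander; origin under its centre
- jar: clear jar with a white cap, 60 mm wide, 60 mm tall, a bystander; origin under its centre

How it is judged:
At the end, for the whole second after the job is handed in: The nut is snug: its turn is over 6.45 rad (within 0.15 rad, about 9 degrees, of the stop at 6.6). The tub stands still and upright, less than 25 mm from where it was, and so do bowl, dish, bottle and jar (value of joint nut above 6.45 rad and linear speed of tub below 0.01 m/s and distance of each of tub, bowl, dish, bottle, jar from where it was at the start of the episode below 0.025 m and angle between tub's own z axis and vertical below 0.05 rad); the robot touches nothing.
It fails at once if the nut is pinched: the fingers press on wing fronts and wing backs at once, over 1 N each (contact force between the fingers and wing_fronts above 1 N and contact force between the fingers and wing_backs above 1 N).
It fails at once if the tub is lifted, tipped or shifted by more than 25 mm (height (world z) of tub above 0.012 m or angle between tub's own z axis and vertical above 0.1 rad or distance of tub from where it was at the start of the episode above 0.025 m).
It fails at once if a bystander is moved by more than 25 mm (distance of any of bowl, dish, bottle, jar from where it was at the start of the episode above 0.025 m).
It also fails if it takes over 51 s, if anything falls off the work surface, if the arm or the gripper's body presses on something with over 40 N, if the wrist force passes 120 N, or if a joint passes its speed limit or range.

## Working session

There is one attempt and no reset: what is moved stays moved. The work goes in short steps, Python scripts to look and compute and a tool call to move; the robot and the scene stay as the last step left them, time stands still between calls to the robot, and variables do not carry over. Pictures are saved under pics/ and viewed, at most 10 in all, crops included, and the job is handed in when it is done.

Besides the shell and the picture viewer there is one more tool, called after "Call:" by a JSON object that holds its "op" and its "data". apply_moves: Moves the arm, as the interface text tells. Its arguments: {"type":"object","properties":{"moves":{"type":"array","items":{"type":"number"}},"claw":{"type":"number"},"newtons":{"type":"number"}},"required":["moves"]}

```bash
mkdir -p pics; cat > h.py <<'E'
import numpy as np, cv2
from workcell import status, vision, job
def cam(n):
    d=vision.read_camera(n); return d["image"],np.array(d["camera_matrix"]),np.array(d["camera_from_world"])
def ray(K,T,uv,z):
    R,t=T[:3,:3],T[:3,3]; c=-R.T@t; d=R.T@np.linalg.inv(K)@np.array([*uv,1.]); return c+d*(z-c[2])/d[2]
def proj(K,T,p):
    q=K@(T[:3,:3]@np.asarray(p)+T[:3,3]); return q[:2]/q[2]
E
python3 - <<'E'
from h import *
for n in("scene","top"):
    im,K,T=cam(n); cv2.imwrite(f"pics/{n}0.png",im); np.savez(f"{n}0.npz",im=im,K=K,T=T); print(n,K.round(1).tolist(),(-T[:3,:3].T@T[:3,3]).round(3),T[:3,:3].round(3).tolist())
print(status.get_state())
E
```

```text
scene [[467.0, 0.0, 275.6], [0.0, 467.0, 215.2], [0.0, 0.0, 1.0]] [1.207 0.213 0.702] [[-0.273, 0.962, 0.014], [0.643, 0.193, -0.741], [-0.715, -0.193, -0.672]]
top [[518.7, 0.0, 278.7], [0.0, 518.7, 212.9], [0.0, 0.0, 1.0]] [0.482 0.022 1.339] [[0.007, -1.0, 0.004], [-0.998, -0.007, -0.066], [0.066, -0.004, -0.998]]
{'clock': 0.1, 'joint_pos': array([1.03441333e+00, 3.13916040e-01, 4.50997177e-02, 1.30359578e+00,
       7.56245138e-08, 1.43115774e+00]), 'qvel': array([ 0.00077652, -0.00142939,  0.00242647,  0.00019998, -0.0002208 ,
       -0.00128654]), 'tau': array([ 2.80437569e-03, -4.81725955e+01,  2.99243617e+01,  1.27660934e-02,
       -6.22292191e-05, -2.24752944e-05]), 'tcp_pos': array([0.22199404, 0.52994473, 0.23850621]), 'orientation': array([-2.67940711e-04,  1.97073654e-01,  9.80388353e-01, -7.62163236e-04]), 'wrist_force': array([ 0.53917579, -0.83775622, -0.30662593]), 'ft_torque': array([ 0.01316989, -0.03205258,  0.00326396]), 'grip_force': 0.0, 'finger_gap': 0.08506225928559816}
```

View pics/top0.png

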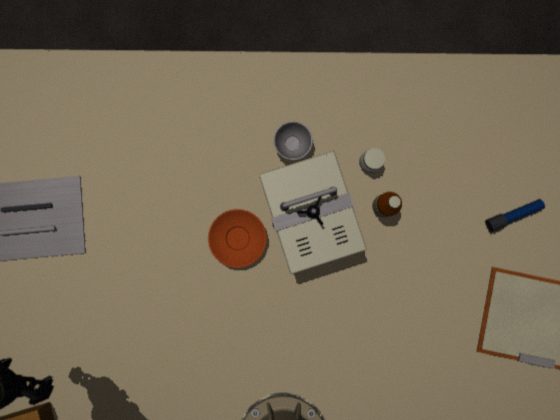

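View pics/scene0.png

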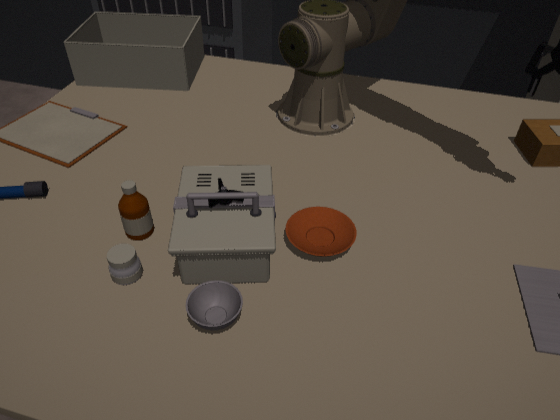

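The top view shows the tub with corners near (262,174), (336,153), (364,250) and (291,272). The handle bar runs from (284,206) to (335,190) and the nut is near (314,212). The open side of the nut faces the robot. Next I'll measure the tub pose and the nut angle.

```bash
python3 - <<'E'
from h import *
d=np.load("top0.npz"); im,K,T=d["im"],d["K"],d["T"]
hsv=cv2.cvtColor(im,cv2.COLOR_BGR2HSV); 
m=((hsv[...,1]<70)&(hsv[...,2]>90)).astype(np.uint8); m[:140]=0;m[285:]=0;m[:,:250]=0;m[:,372:]=0
m=cv2.morphologyEx(m,cv2.MORPH_CLOSE,np.ones((9,9)))
m=cv2.morphologyEx(m,cv2.MORPH_OPEN,np.ones((15,15)))
c=max(cv2.findContours(m,0,2)[0],key=cv2.contourArea)
r=cv2.minAreaRect(c); b=cv2.boxPoints(r); print("box",b.round(1).tolist())
P=np.array([ray(K,T,p,.11) for p in b]); print(P.round(4).tolist(),P.mean(0))
print([np.linalg.norm(P[i]-P[i-1]).round(4) for i in range(4)])
e=[P[i]-P[i-1] for i in range(4)]
for v in e: print(np.degrees(np.arctan2(v[1],v[0])).round(2))
# dark nut pixels
g=hsv[...,2]; dk=(g<60).astype(np.uint8); dk[:190]=0;dk[232:]=0;dk[:,:298]=0;dk[:,330:]=0
ys,xs=np.nonzero(dk)
c0=P.mean(0)
Q=np.array([ray(K,T,(x,y),.14) for x,y in zip(xs,ys)]); rel=Q-c0
rr=np.hypot(rel[:,0],rel[:,1]); a=np.degrees(np.arctan2(rel[:,1],rel[:,0]))
s=rr>.018; print(sorted(a[s].round().tolist()))
u=cv2.resize(im[180:245,275:350],None,fx=8,fy=8,interpolation=cv2.INTER_CUBIC); u=cv2.convertScaleAbs(u,alpha=1.3)
for p in b: pass
q=proj(K,T,[c0[0],c0[1],.14]); print("centre px",q); cv2.circle(u,(int((q[0]-275+.5)*8),int((q[1]-180+.5)*8)),3,(0,0,255),-1)
cv2.imwrite("pics/crop.png",u)
E
```

```text
box [[250.0, 140.0], [371.0, 140.0], [371.0, 284.0], [250.0, 284.0]]
[[0.7385, 0.0868, 0.11], [0.7408, -0.2034, 0.11], [0.3977, -0.2017, 0.11], [0.3958, 0.0832, 0.11]] [ 0.56820097 -0.05877563  0.11      ]
[np.float64(0.3427), np.float64(0.2901), np.float64(0.343), np.float64(0.2848)]
0.6
-89.55
179.72
90.38
[-161.0, -154.0, -148.0, -148.0, -147.0, -146.0, -146.0, -145.0, -145.0, -145.0, -144.0, -144.0, -143.0, -143.0, -142.0, -142.0, -142.0, -141.0, -141.0, -140.0, -140.0, -139.0, -139.0, -138.0, -138.0, -137.0, -137.0, -135.0, -135.0, -135.0, -130.0, -124.0, -115.0, -108.0, -101.0, -72.0, -65.0, -60.0, -59.0, -59.0, -58.0, -57.0, -57.0, -57.0, -56.0, -56.0, -56.0, -55.0, -55.0, -54.0, -54.0, -54.0, -54.0, -53.0, -53.0, -53.0, -53.0, -52.0, -52.0, -52.0, -51.0, -51.0, -50.0, -50.0, -49.0, -49.0, -48.0, -48.0, -48.0, -46.0, -45.0, -45.0, -45.0, -45.0, -45.0, -42.0, -42.0, -42.0, -41.0, -41.0, -39.0, -39.0, -38.0, -37.0, -37.0, -36.0, -35.0, -35.0, -34.0, -33.0, -33.0, -32.0, -32.0, -32.0, -31.0, -31.0, -31.0, -30.0, -29.0, -28.0, -28.0, -28.0, -28.0, -26.0, -26.0, -23.0, -19.0, 59.0, 65.0, 68.0, 72.0, 72.0, 74.0, 77.0, 78.0, 79.0, 80.0, 83.0, 83.0, 84.0, 84.0, 88.0, 88.0, 88.0, 89.0, 93.0, 93.0, 93.0, 94.0, 94.0, 94.0, 97.0, 98.0, 98.0, 99.0, 100.0, 101.0, 101.0, 102.0, 103.0, 104.0, 106.0, 106.0, 107.0, 108.0, 109.0, 110.0, 111.0, 111.0, 112.0, 113.0, 114.0, 116.0, 116.0, 116.0, 119.0, 121.0, 122.0, 126.0, 127.0]
centre px [311.3803155  210.43413489]
```

View pics/crop.png

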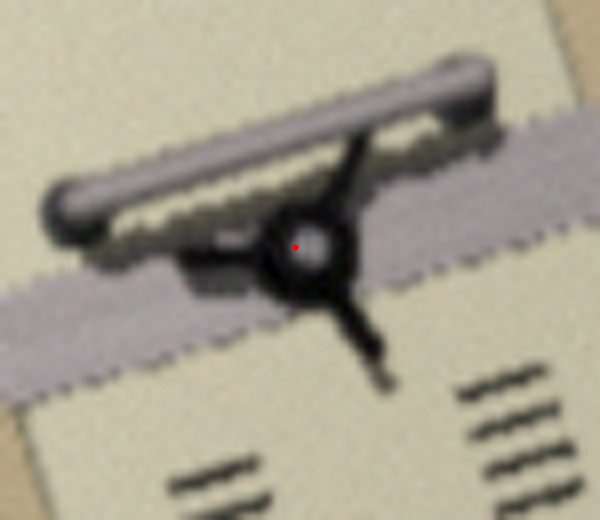

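The crop shows the hub at crop (310,248). The wing tips are at about (180,252), (390,388) and (365,135), and the bar runs from (75,212) to (470,72). I'll convert these pixels to world positions.

```bash
python3 - <<'E'
from h import *
d=np.load("top0.npz"); im,K,T=d["im"],d["K"],d["T"]
f=lambda x,y:(275+x/8-.5,180+y/8-.5)
c=ray(K,T,f(310,248),.143); print("hub",c)
for t in((180,252),(385,375),(365,135)):
    v=ray(K,T,f(*t),.136)-c; print("wing",np.degrees(np.arctan2(v[1],v[0])),np.hypot(*v[:2]))
a,b=ray(K,T,f(75,212),.154),ray(K,T,f(470,72),.154); v=a-b
print("bar",a,b,np.linalg.norm(v),"tubx deg",np.degrees(np.arctan2(v[1],v[0]))-90, "bar mid-hub",((a+b)/2-c))
# lid from local colour: tub vs table via saturation
hsv=cv2.cvtColor(im,cv2.COLOR_BGR2HSV); print("lid",hsv[235,300],hsv[175,300],"table",hsv[300,320],hsv[230,200])
lid=hsv[165:190,290:320].reshape(-1,3); print(lid.mean(0))
m=((hsv[...,1]<55)).astype(np.uint8); m[:150]=0;m[280:]=0;m[:,:258]=0;m[:,366:]=0
m=cv2.morphologyEx(m,cv2.MORPH_OPEN,np.ones((5,5)));m=cv2.morphologyEx(m,cv2.MORPH_CLOSE,np.ones((9,9)))
k=max(cv2.findContours(m,0,2)[0],key=cv2.contourArea); r=cv2.minAreaRect(k);P=np.array([ray(K,T,p,.11) for p in cv2.boxPoints(r)])
print(cv2.contourArea(k),P.round(3).tolist(),P.mean(0))
e=P[1]-P[0]; print(np.degrees(np.arctan2(e[1],e[0])),np.linalg.norm(e),np.linalg.norm(P[2]-P[1]))
d=np.load("scene0.npz"); im,K,T=d["im"],d["K"],d["T"]
u=cv2.resize(im[160:225,180:270],None,fx=8,fy=8,interpolation=cv2.INTER_CUBIC); u=cv2.convertScaleAbs(u,alpha=1.6)
q=proj(K,T,[c[0],c[1],.143]); print(q); cv2.circle(u,(int((q[0]-180+.5)*8),int((q[1]-160+.5)*8)),3,(0,0,255),-1)
cv2.imwrite("pics/crop2.png",u)
E
```

```text
hub [ 0.56786354 -0.0628983   0.143     ]
wing 91.43413146716303 0.03730339119800047
wing -148.36538203823167 0.04260793598030217
wing -26.060261930166433 0.03741145442739016
bar [0.57692745 0.00522896 0.154     ] [ 0.61807411 -0.10795833  0.154     ] 0.12043425668659204 tubx deg 19.97757890443053 bar mid-hub [0.02963724 0.01153361 0.011     ]
lid [ 23  38 154] [ 24  43 155] table [ 20  74 137] [ 21  70 139]
[ 24.40266667  39.84       154.51466667]
8498.0 [[0.692, 0.084, 0.11], [0.756, -0.105, 0.11], [0.479, -0.194, 0.11], [0.418, -0.008, 0.11]] [ 0.58641384 -0.05599094  0.11      ]
-71.30562342844469 0.19880639167156283 0.29072899708964406
[223.44704188 188.54621293]
```

View pics/crop2.png

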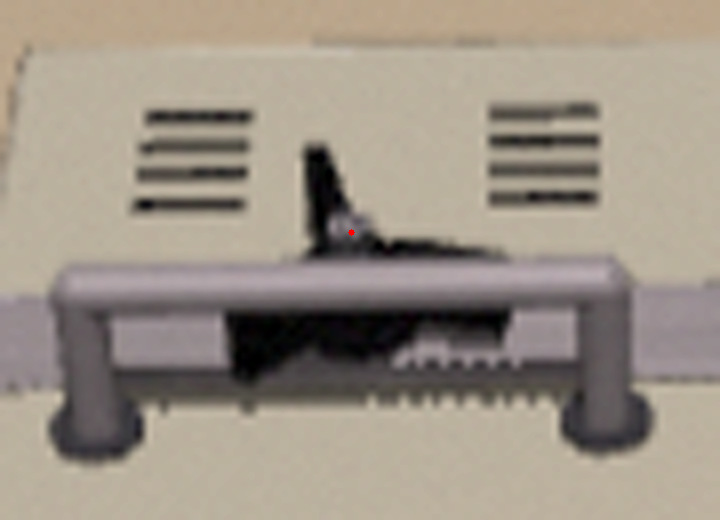

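Hub is at about (0.568, -0.063), the tub's x axis at about 19°, and one wing at about 212° in world. That puts q near 0.82, so three strokes of about 120° on the open side should do it. I'll move above the start point with the fingers shut.

Call:
{"op": "apply_moves", "data": {"moves": [13.6,-24.95,0,0,0,1.44,13.6,-24.95,0,0,0,1.44,13.6,-24.95,0,0,0,1.44,13.6,-24.95,0,0,0,1.44,13.6,-24.95,0,0,0,1.44,13.6,-24.95,0,0,0,1.44,13.6,-24.95,0,0,0,1.44,13.6,-24.95,0,0,0,1.44,13.6,-24.95,0,0,0,1.44,13.6,-24.95,0,0,0,1.44,13.6,-24.95,0,0,0,1.44,13.6,-24.95,0,0,0,1.44,13.6,-24.95,0,0,0,1.44,13.6,-24.95,0,0,0,1.44,13.6,-24.95,0,0,0,1.44,13.6,-24.95,0,0,0,1.44,13.6,-24.95,0,0,0,1.44,13.6,-24.95,0,0,0,1.44,13.6,-24.95,0,0,0,1.44,13.6,-24.95,0,0,0,1.44], "claw": 0, "newtons": 20}}

```text
clock: 1.77
tcp_pos: [0.5643, -0.0985, 0.238]
orientation: [-0.0, -0.496, 0.868, -0.001]
wrist_force: [-0.2, 0.5, 0.2]
finger_gap: -0.0
grip_force: 0.0
```

Call:
{"op": "apply_moves", "data": {"moves": [0,0,-1,0,0,1.44,0,0,-1,0,0,1.44,0,0,-1,0,0,1.44,0,0,-1,0,0,1.44,0,0,-1,0,0,1.44,0,0,-1,0,0,1.44,0,0,-1,0,0,1.44,0,0,-1,0,0,1.44,0,0,-1,0,0,1.44,0,0,-1,0,0,1.44,0,0,-1,0,0,1.44,0,0,-1,0,0,1.44,0,0,-1,0,0,1.44,0,0,-1,0,0,1.44]}}

```text
clock: 2.93
tcp_pos: [0.5618, -0.0928, 0.214]
orientation: [-0.0, 0.946, -0.324, -0.0]
wrist_force: [0.1, 0.1, -0.2]
finger_gap: -0.0
grip_force: 0.0
```

```bash
python3 - <<'E'
from h import *
s=status.get_state(); print({k:np.round(s[k],4) for k in("clock","joint_pos","tcp_pos","orientation","wrist_force","finger_gap")})
im,K,T=cam("scene"); a=im[100:250,140:320]
cv2.imwrite("pics/s1.png",cv2.convertScaleAbs(cv2.resize(a,None,fx=4.4,fy=4,interpolation=cv2.INTER_CUBIC),alpha=1.5))
p=s["tcp_pos"]
for dz in(0,-.008,-.021): print(dz,proj(K,T,p+[0,0,dz]), (proj(K,T,p+[0,0,dz])-[140,100])*[4.4,4])
E
```

```text
{'clock': np.float64(2.9333), 'joint_pos': array([-0.3047,  0.3112, -0.0187,  1.2419,  0.    , -2.7863]), 'tcp_pos': array([ 0.5618, -0.0928,  0.214 ]), 'orientation': array([-0.00e+00,  9.46e-01, -3.24e-01, -5.00e-04]), 'wrist_force': array([ 0.1047,  0.1067, -0.2057]), 'finger_gap': np.float64(-0.0)}
0 [206.75398269 153.07744632] [293.71752386 212.30978527]
-0.008 [207.12633675 156.70900726] [295.35588172 226.83602905]
-0.021 [207.72152268 162.51384251] [297.9746998  250.05537003]
```

View pics/s1.png

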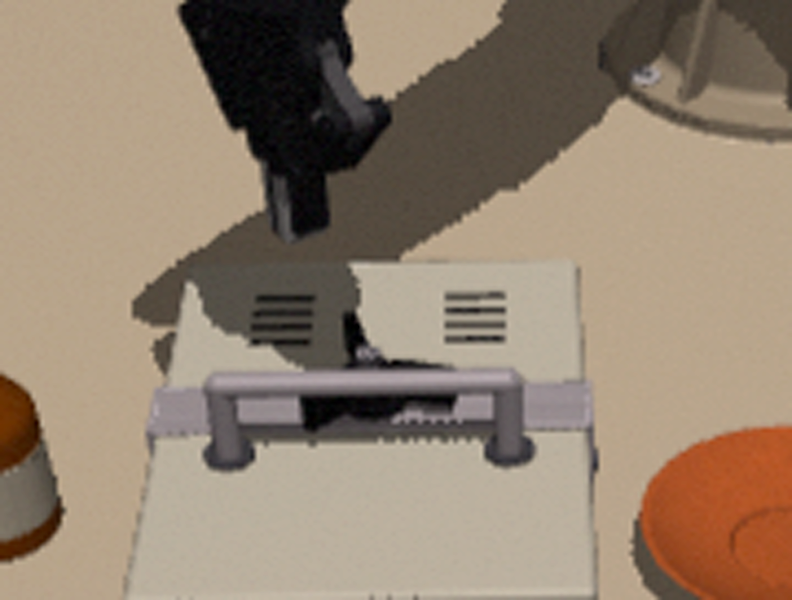

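The fingertip sits about where the TCP plus 8 mm predicts, clear of the wing and beside the nut on its open side. I'll go down now.

Call:
{"op": "apply_moves", "data": {"moves": [0,0,-0.8,0,0,0,0,0,-1.6,0,0,0,0,0,-2.2,0,0,0,0,0,-2.6,0,0,0,0,0,-2.9,0,0,0,0,0,-3.1,0,0,0,0,0,-3.28,0,0,0,0,0,-3.28,0,0,0]}}

```text
clock: 3.65
tcp_pos: [0.5622, -0.0934, 0.1319]
orientation: [0.0, 0.946, -0.323, -0.0]
wrist_force: [0.0, -0.1, -1.4]
finger_gap: -0.0002
grip_force: 0.0
```

```bash
cat > arc.py <<'E'
# rows along the arc: arc.py phi_now phi_end n [s]
import sys; from h import *
f0,f1,n=map(float,sys.argv[1:4]); s=float(sys.argv[4]) if len(sys.argv)>4 else 28
C=np.array([.568,-.063])
def P(f): a=np.radians(f); return C+1e-3*(s*np.array([np.cos(a),np.sin(a)])+14*np.array([-np.sin(a),np.cos(a)]))
st=status.get_state(); print(st["clock"],st["tcp_pos"].round(4),st["wrist_force"].round(2),"cmd0",P(f0).round(4))
for f in np.linspace(f0,f1,int(n)+1)[1:]: print(*np.round((P(f)-P(f0))/.025,2),0,0,0,round(np.radians(f-f0),3),sep=", ",end=",  ")
E
python3 arc.py 232 172 10; echo; python3 arc.py 172 95 13
```

```text
3.65 [ 0.5622 -0.0934  0.1319] [ 0.   -0.14 -1.35] cmd0 [ 0.5618 -0.0937]
-0.13, 0.03, 0, 0, 0, -0.105,  -0.25, 0.08, 0, 0, 0, -0.209,  -0.37, 0.14, 0, 0, 0, -0.314,  -0.48, 0.21, 0, 0, 0, -0.419,  -0.58, 0.29, 0, 0, 0, -0.524,  -0.67, 0.38, 0, 0, 0, -0.628,  -0.76, 0.48, 0, 0, 0, -0.733,  -0.83, 0.59, 0, 0, 0, -0.838,  -0.89, 0.71, 0, 0, 0, -0.942,  -0.94, 0.83, 0, 0, 0, -1.047,  
3.65 [ 0.5622 -0.0934  0.1319] [ 0.   -0.14 -1.35] cmd0 [ 0.5383 -0.073 ]
-0.03, 0.12, 0, 0, 0, -0.103,  -0.06, 0.25, 0, 0, 0, -0.207,  -0.07, 0.38, 0, 0, 0, -0.31,  -0.06, 0.51, 0, 0, 0, -0.414,  -0.04, 0.64, 0, 0, 0, -0.517,  -0.01, 0.76, 0, 0, 0, -0.62,  0.03, 0.89, 0, 0, 0, -0.724,  0.09, 1.0, 0, 0, 0, -0.827,  0.16, 1.11, 0, 0, 0, -0.93,  0.24, 1.21, 0, 0, 0, -1.034,  0.33, 1.31, 0, 0, 0, -1.137,  0.42, 1.39, 0, 0, 0, -1.241,  0.53, 1.47, 0, 0, 0, -1.344,
```

Call:
{"op": "apply_moves", "data": {"moves": [-0.13,0.03,0,0,0,-0.105,-0.25,0.08,0,0,0,-0.209,-0.37,0.14,0,0,0,-0.314,-0.48,0.21,0,0,0,-0.419,-0.58,0.29,0,0,0,-0.524,-0.67,0.38,0,0,0,-0.628,-0.76,0.48,0,0,0,-0.733,-0.83,0.59,0,0,0,-0.838,-0.89,0.71,0,0,0,-0.942,-0.94,0.83,0,0,0,-1.047]}}

```text
clock: 4.48
tcp_pos: [0.5396, -0.0734, 0.1333]
orientation: [0.0, -0.656, 0.755, -0.001]
wrist_force: [0.6, -2.3, -1.0]
finger_gap: 0.0001
grip_force: 1.0
```

```bash
python3 - <<'E'
from h import *
s=status.get_state(); print(s["joint_pos"].round(2))
im,K,T=cam("scene"); cv2.imwrite("pics/s2.png",cv2.convertScaleAbs(cv2.resize(im[130:240,160:290],None,fx=5,fy=5,interpolation=cv2.INTER_CUBIC),alpha=1.6))
E
```

```text
[-0.28  0.31 -0.23  1.03 -0.   -1.71]
```

View pics/s2.png

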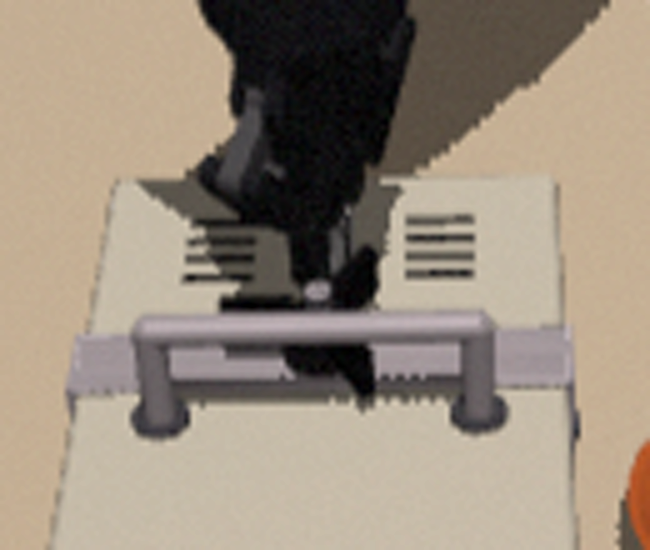

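The wing now points to crop (365,270) with the finger behind it, so the nut is turning with about 2 N on the wrist. I'll finish this stroke to 95°, back off, and lift.

Call:
{"op": "apply_moves", "data": {"moves": [-0.03,0.12,0,0,0,-0.103,-0.06,0.25,0,0,0,-0.207,-0.07,0.38,0,0,0,-0.31,-0.06,0.51,0,0,0,-0.414,-0.04,0.64,0,0,0,-0.517,-0.01,0.76,0,0,0,-0.62,0.03,0.89,0,0,0,-0.724,0.09,1.0,0,0,0,-0.827,0.16,1.11,0,0,0,-0.93,0.24,1.21,0,0,0,-1.034,0.33,1.31,0,0,0,-1.137,0.42,1.39,0,0,0,-1.241,0.53,1.47,0,0,0,-1.344,0.53,1.47,0,0,0,-1.344]}}

```text
clock: 5.7
tcp_pos: [0.5524, -0.036, 0.1329]
orientation: [0.0, -0.046, 0.999, -0.0]
wrist_force: [-0.6, -1.0, 0.3]
finger_gap: 0.0004
grip_force: 0.3
```

```bash
python3 arc.py 95 100 1; echo; python3 arc.py 95 172 1;echo; python3 arc.py 95 230 1;python3 - <<'E'
from h import *
print(status.get_state()["joint_pos"].round(2))
E
```

```text
5.7 [ 0.5524 -0.036   0.1329] [-0.61 -0.99  0.31] cmd0 [ 0.5516 -0.0363]
-0.09, -0.06, 0, 0, 0, 0.087,  
5.7 [ 0.5524 -0.036   0.1329] [-0.61 -0.99  0.31] cmd0 [ 0.5516 -0.0363]
-0.53, -1.47, 0, 0, 0, 1.344,  
5.7 [ 0.5524 -0.036   0.1329] [-0.61 -0.99  0.31] cmd0 [ 0.5516 -0.0363]
0.36, -2.28, 0, 0, 0, 2.356,  [-0.21  0.33 -0.2   1.04 -0.   -0.3 ]
```

Call:
{"op": "apply_moves", "data": {"moves": [-0.09,-0.06,0,0,0,0.087,-0.09,-0.06,0.5,0,0,0.087,-0.09,-0.06,1.0,0,0,0.087,-0.09,-0.06,1.6,0,0,0.087,-0.25,-0.2,1.6,0,0,0.2,-0.5,-0.5,1.6,0,0,0.32,-0.53,-0.8,1.6,0,0,0.44,-0.53,-1.1,1.6,0,0,0.56,-0.53,-1.4,1.6,0,0,0.68,-0.5,-1.6,1.6,0,0,0.8,-0.4,-1.8,1.6,0,0,0.92,-0.2,-2.0,1.6,0,0,1.04,0,-2.1,1.6,0,0,1.16,0.2,-2.2,1.6,0,0,1.28,0.4,-2.3,1.6,0,0,1.4,0.47,-2.31,1.6,0,0,1.52]}}

```text
clock: 7.03
tcp_pos: [0.5648, -0.0942, 0.1729]
orientation: [-0.0, 0.725, -0.689, 0.001]
wrist_force: [0.2, 0.0, 0.1]
finger_gap: -0.0001
grip_force: 0.0
```

Call:
{"op": "apply_moves", "data": {"moves": [0,0,0,0,0,0.12,0,0,0,0,0,0.24,0,0,0,0,0,0.36,0,0,0,0,0,0.48,0,0,0,0,0,0.6,0,0,0,0,0,0.72,0,0,0,0,0,0.84,0,0,0,0,0,0.923,0,0,0,0,0,0.923,0,0,-0.5,0,0,0.923,0,0,-0.9,0,0,0.923,0,0,-1.3,0,0,0.923,0,0,-1.6,0,0,0.923,0,0,-1.6,0,0,0.923]}}

```text
clock: 8.2
tcp_pos: [0.5624, -0.0933, 0.1301]
orientation: [0.0, 0.954, -0.299, -0.002]
wrist_force: [0.1, -0.6, -0.5]
finger_gap: 0.0
grip_force: 0.0
```

```bash
python3 arc.py 235 120 19; echo;  python3 arc.py 120 93 5;  python3 - <<'E'
from h import *
print(status.get_state()["joint_pos"].round(2))
im,K,T=cam("scene"); cv2.imwrite("pics/s3.png",cv2.convertScaleAbs(cv2.resize(im[130:240,160:290],None,fx=5,fy=5,interpolation=cv2.INTER_CUBIC),alpha=1.6))
E
```

```text
8.2 [ 0.5624 -0.0933  0.1301] [ 0.14 -0.61 -0.48] cmd0 [ 0.5634 -0.094 ]
-0.13, 0.03, 0, 0, 0, -0.106,  -0.26, 0.07, 0, 0, 0, -0.211,  -0.38, 0.12, 0, 0, 0, -0.317,  -0.49, 0.18, 0, 0, 0, -0.423,  -0.6, 0.26, 0, 0, 0, -0.528,  -0.7, 0.35, 0, 0, 0, -0.634,  -0.79, 0.45, 0, 0, 0, -0.739,  -0.86, 0.55, 0, 0, 0, -0.845,  -0.93, 0.67, 0, 0, 0, -0.951,  -0.99, 0.79, 0, 0, 0, -1.056,  -1.03, 0.91, 0, 0, 0, -1.162,  -1.05, 1.04, 0, 0, 0, -1.268,  -1.07, 1.18, 0, 0, 0, -1.373,  -1.07, 1.31, 0, 0, 0, -1.479,  -1.05, 1.44, 0, 0, 0, -1.585,  -1.02, 1.57, 0, 0, 0, -1.69,  -0.98, 1.69, 0, 0, 0, -1.796,  -0.93, 1.81, 0, 0, 0, -1.901,  -0.86, 1.93, 0, 0, 0, -2.007,  
8.2 [ 0.5624 -0.0933  0.1301] [ 0.14 -0.61 -0.48] cmd0 [ 0.5419 -0.0458]
0.07, 0.1, 0, 0, 0, -0.094,  0.15, 0.18, 0, 0, 0, -0.188,  0.23, 0.26, 0, 0, 0, -0.283,  0.33, 0.34, 0, 0, 0, -0.377,  0.43, 0.4, 0, 0, 0, -0.471,  [-0.31  0.36 -0.16  1.05 -0.   -2.84]
```

View pics/s3.png

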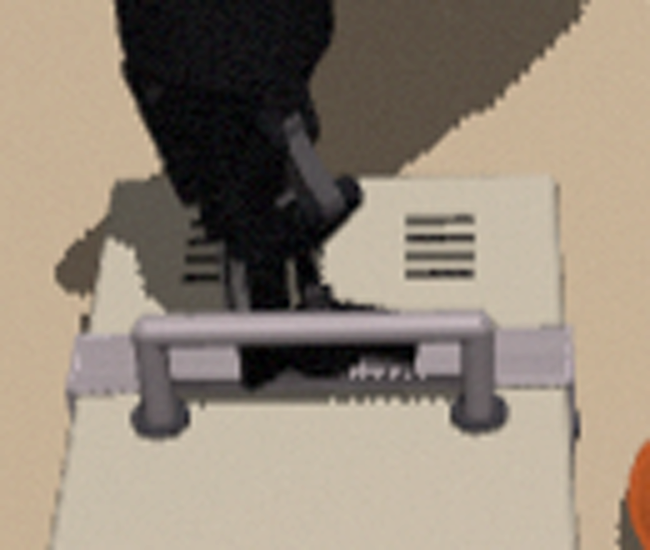

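The finger is in behind the next wing, left of it at about crop (265,280). The tub hasn't moved. Now the second stroke.

Call:
{"op": "apply_moves", "data": {"moves": [-0.13,0.03,0,0,0,-0.106,-0.26,0.07,0,0,0,-0.211,-0.38,0.12,0,0,0,-0.317,-0.49,0.18,0,0,0,-0.423,-0.6,0.26,0,0,0,-0.528,-0.7,0.35,0,0,0,-0.634,-0.79,0.45,0,0,0,-0.739,-0.86,0.55,0,0,0,-0.845,-0.93,0.67,0,0,0,-0.951,-0.99,0.79,0,0,0,-1.056,-1.03,0.91,0,0,0,-1.162,-1.05,1.04,0,0,0,-1.268,-1.07,1.18,0,0,0,-1.373,-1.07,1.31,0,0,0,-1.479,-1.05,1.44,0,0,0,-1.585,-1.02,1.57,0,0,0,-1.69,-0.98,1.69,0,0,0,-1.796,-0.93,1.81,0,0,0,-1.901,-0.86,1.93,0,0,0,-2.007]}}

```text
clock: 9.83
tcp_pos: [0.5424, -0.0459, 0.1329]
orientation: [-0.0, -0.258, 0.966, -0.001]
wrist_force: [-0.9, -2.4, 0.3]
finger_gap: 0.0001
grip_force: 0.8
```

Call:
{"op": "apply_moves", "data": {"moves": [0.07,0.1,0,0,0,-0.094,0.15,0.18,0,0,0,-0.188,0.23,0.26,0,0,0,-0.283,0.33,0.34,0,0,0,-0.377,0.4,0.38,0,0,0,-0.436,0.4,0.38,0,0,0,-0.436]}}

```text
clock: 10.33
tcp_pos: [0.5524, -0.0361, 0.1327]
orientation: [-0.0, -0.045, 0.999, -0.0]
wrist_force: [-0.3, 0.2, -0.3]
finger_gap: -0.0002
grip_force: 0.4
```

Call:
{"op": "apply_moves", "data": {"moves": [-0.09,-0.06,0,0,0,0.087,-0.09,-0.06,0.5,0,0,0.087,-0.09,-0.06,1.0,0,0,0.087,-0.09,-0.06,1.6,0,0,0.087,-0.25,-0.2,1.6,0,0,0.2,-0.5,-0.5,1.6,0,0,0.32,-0.53,-0.8,1.6,0,0,0.44,-0.53,-1.1,1.6,0,0,0.56,-0.53,-1.4,1.6,0,0,0.68,-0.5,-1.6,1.6,0,0,0.8,-0.4,-1.8,1.6,0,0,0.92,-0.2,-2.0,1.6,0,0,1.04,0,-2.1,1.6,0,0,1.16,0.2,-2.2,1.6,0,0,1.28,0.4,-2.3,1.6,0,0,1.4,0.47,-2.31,1.6,0,0,1.52]}}

```text
clock: 11.67
tcp_pos: [0.565, -0.0942, 0.1728]
orientation: [-0.0, 0.724, -0.69, 0.001]
wrist_force: [-0.2, 0.3, -0.3]
finger_gap: 0.0
grip_force: 0.0
```

Call:
{"op": "apply_moves", "data": {"moves": [0,0,0,0,0,0.12,0,0,0,0,0,0.24,0,0,0,0,0,0.36,0,0,0,0,0,0.48,0,0,0,0,0,0.6,0,0,0,0,0,0.72,0,0,0,0,0,0.84,0,0,0,0,0,0.923,0,0,0,0,0,0.923,0,0,-0.5,0,0,0.923,0,0,-0.9,0,0,0.923,0,0,-1.3,0,0,0.923,0,0,-1.6,0,0,0.923,0,0,-1.6,0,0,0.923]}}

```text
clock: 12.83
tcp_pos: [0.5626, -0.0932, 0.1301]
orientation: [0.0, 0.954, -0.299, -0.002]
wrist_force: [-0.9, 0.2, 0.2]
finger_gap: -0.0001
grip_force: 0.0
```

```bash
python3 - <<'E'
from h import *
s=status.get_state();print(s["joint_pos"].round(2),s["tcp_pos"],s["wrist_force"])
im,K,T=cam("scene"); cv2.imwrite("pics/s4.png",cv2.convertScaleAbs(cv2.resize(im[130:240,160:290],None,fx=5,fy=5,interpolation=cv2.INTER_CUBIC),alpha=1.6))
E
python3 arc.py 130 115 5
```

```text
[-0.3   0.36 -0.16  1.05 -0.   -2.84] [ 0.56262456 -0.09320431  0.13007329] [-0.90550367  0.24126539  0.2145517 ]
12.8833 [ 0.5631 -0.0934  0.131 ] [-0.06  0.52 -0.74] cmd0 [ 0.5393 -0.0505]
0.03, 0.06, 0, 0, 0, -0.052,  0.06, 0.12, 0, 0, 0, -0.105,  0.09, 0.17, 0, 0, 0, -0.157,  0.13, 0.23, 0, 0, 0, -0.209,  0.17, 0.28, 0, 0, 0, -0.262,
```

View pics/s4.png

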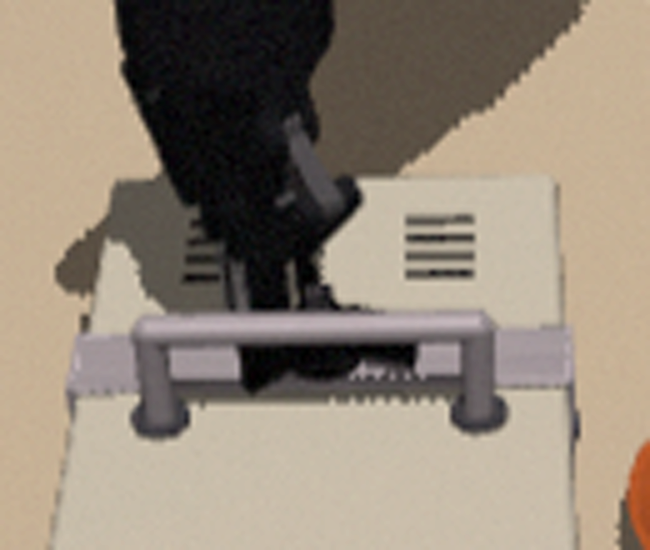

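The view looks the same as before stroke two, so the nut took another 120° and the tub hasn't moved. For the third stroke I'll go to about 132°, then creep onto the stop, expected near 121°.

Call:
{"op": "apply_moves", "data": {"moves": [-0.13,0.03,0,0,0,-0.106,-0.26,0.07,0,0,0,-0.211,-0.38,0.12,0,0,0,-0.317,-0.49,0.18,0,0,0,-0.423,-0.6,0.26,0,0,0,-0.528,-0.7,0.35,0,0,0,-0.634,-0.79,0.45,0,0,0,-0.739,-0.86,0.55,0,0,0,-0.845,-0.93,0.67,0,0,0,-0.951,-0.99,0.79,0,0,0,-1.056,-1.03,0.91,0,0,0,-1.162,-1.05,1.04,0,0,0,-1.268,-1.07,1.18,0,0,0,-1.373,-1.07,1.31,0,0,0,-1.479,-1.05,1.44,0,0,0,-1.585,-1.02,1.57,0,0,0,-1.69,-0.98,1.69,0,0,0,-1.796,-0.98,1.69,0,0,0,-1.796]}}

```text
clock: 14.38
tcp_pos: [0.5399, -0.0516, 0.1329]
orientation: [0.0, -0.36, 0.933, -0.001]
wrist_force: [-0.8, -1.4, 1.0]
finger_gap: -0.0005
grip_force: 0.5
```

Call:
{"op": "apply_moves", "data": {"moves": [0.015,0.03,0,0,0,-0.026,0.03,0.06,0,0,0,-0.052,0.045,0.09,0,0,0,-0.078,0.06,0.12,0,0,0,-0.105,0.06,0.12,0,0,0,-0.105]}}

```text
clock: 14.8
tcp_pos: [0.5412, -0.0488, 0.1328]
orientation: [0.0, -0.313, 0.95, -0.0]
wrist_force: [-1.5, -1.1, 0.8]
finger_gap: -0.0001
grip_force: 0.7
```

Call:
{"op": "apply_moves", "data": {"moves": [0.015,0.03,0,0,0,-0.026,0.03,0.06,0,0,0,-0.052,0.03,0.06,0,0,0,-0.052,0.03,0.06,0,0,0,-0.052]}}

```text
clock: 15.13
tcp_pos: [0.5415, -0.0477, 0.1326]
orientation: [-0.0, -0.288, 0.958, -0.001]
wrist_force: [-2.6, -5.5, 2.6]
finger_gap: -0.0001
grip_force: 2.3
```

Call:
{"op": "apply_moves", "data": {"moves": [0.015,0.03,0,0,0,-0.026,0.03,0.06,0,0,0,-0.035,0.03,0.06,0,0,0,-0.035,0.03,0.06,0,0,0,-0.035]}}

```text
clock: 15.47
tcp_pos: [0.5416, -0.0471, 0.1326]
orientation: [-0.001, -0.271, 0.963, -0.001]
wrist_force: [-4.8, -7.5, 3.6]
finger_gap: -0.0001
grip_force: 4.0
```

```bash
python3 - <<'E'
from h import *
s=status.get_state();print(s["tcp_pos"],s["wrist_force"],s["ft_torque"])
E
```

```text
[ 0.54158391 -0.04705037  0.13258631] [-4.80004329 -7.46382327  3.61462728] [-1.49808482  1.02207545 -0.10660277]
```

The force has risen to 9 N against about 2 N while turning, and the tip has stalled, so the nut is on its stop. I'll back off, lift clear, and check from above.

Call:
{"op": "apply_moves", "data": {"moves": [-0.1,-0.2,0,0,0,0.1,-0.12,-0.25,0,0,0,0.12,-0.12,-0.25,0.5,0,0,0.12,-0.12,-0.25,1.2,0,0,0.12,-0.12,-0.25,2.2,0,0,0.12,-1.5,1,3,0,0,0.12,-2.5,2.5,4,0,0,0.12,-3,4,5,0,0,0.12,-3,5.5,5,0,0,0.12,-3,7,5,0,0,0.12,-3,8.5,5,0,0,0.12,-3,10,5,0,0,0.12,-3,10,5,0,0,0.12,-3,10,5,0,0,0.12]}}

```text
clock: 16.63
tcp_pos: [0.467, 0.2075, 0.2572]
orientation: [0.0, -0.33, 0.944, 0.001]
wrist_force: [0.3, -0.5, 0.3]
finger_gap: -0.0001
grip_force: 0.0
```

```bash
python3 - <<'E'
from h import *
im,K,T=cam("top")
s=status.get_state();print(s["clock"],s["tcp_pos"],s["wrist_force"])
u=cv2.convertScaleAbs(cv2.resize(im[180:245,275:350],None,fx=8,fy=8,interpolation=cv2.INTER_CUBIC),alpha=1.3)
cv2.imwrite("pics/end.png",u)
E
```

```text
16.6833 [0.46710855 0.20592981 0.25715072] [-0.46183871  0.02507394 -0.73579209]
```

View pics/end.png

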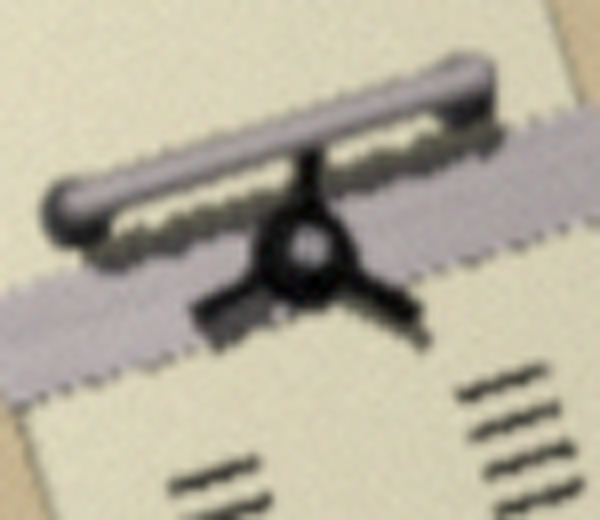

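From above the wings point at about 0°, 118° and 237° in world. That gives q of about 6.6 rad, matching the stop that was felt, and the bar and lid are where they were. Handing in.

```bash
python3 -c "
from h import *
print(job.hand_in())"
```

```text
the job is handed in; nothing more can be done
None
```

The nut is done up snug, at about 6.6 rad by camera and by a rise in push force from about 2 N to 9 N. It took three single-finger strokes; the tub stayed put, the arm is clear, and the job is handed in at about 17 s with no verdict shown.

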